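Clamp the front rim onto a straw-marquetry tray with an eccentric clamp

TASK

Clamp up the small straw-inlaid tray on the clamping board: slide it home into the corner of the fence and the end stop, stand the loose rim strip that is as long as the tray upright on the two bearers, close against the tray's open side with its ends level with the tray's. Then swing the lever of the eccentric clamp round until its lobe bears firmly on the strip and holds everything tight by itself. Leave the other things on the bench where they are.

Things in the scene. Friction and masses are not known exactly. Their poses are not given: they have to be found in the camera images.
- jig: Plywood clamping board, fixed, 250 x 250 x 18 thick; origin at the centre of its underside (bench height), x towards the fence (away from the robot when unturned), y towards the end stop, z up. 'Board (x, y, z)' below is in this frame, mm. A T-track is let in flush along y at x=-71.5; the eccentric clamp is bolted somewhere along it.
- fence (a point): Middle of the inner face of the fence, a hardwood batten along board y at the far edge: face at board x=95, y from -115 to 115, top at z=52, 24 thick. The point is at board (95, 0, 30); axes as the board's.
- end_stop (a point): Point on the inner face of the end stop, a hardwood batten along board x: face at board y=100, x from -55 to 95, top at z=52, 22 thick. The point is at board (20, 100, 30); axes as the board's.
- bearers (a point): Midway between the two bearers, at their top height. They are narrow battens along board x, 12 wide, centred at board y=-60 and +60, from x=-45 to 95, tops at z=30. The point is at board (25, 0, 30); axes as the board's.
- tray: Loose wooden tray, 116 (x) by 200 (y), about 0.35 kg; origin at the centre of its underside. Floor 10 thick; rims on the +x, +y, -y sides 14 thick, 30 high from the underside; the front rim is missing, so its open side is the plane tray x=-58. Starts on the bearers, 5 to 25 mm off fence and end stop and slightly askew. Home (rims touching fence and stop) its origin is at board (37, 0, 30).
- strip_c (a point): Centre of the loose wooden rim strip, 14 (x) by 200 (y, long axis) by 30 high (z), about 60 g, both ends and faces alike. It starts standing on its 14 mm edge on the bench, left or right of the board. In place, its centre is at board (-28, 0, 45).
- cam_base: The eccentric clamp; origin on its pivot axis at the board's top face (18 above the bench), axes as the board's. Its fixed steel foot (26 x 36) carries the cam: a beech disc of 30 radius, from 34 to 54 above the bench, with its centre 10 off the pivot, and on top of it a lever.
- cam_pivot (a point): Point on the clamp's pivot axis at the lever's mid height, 61 above the bench, axes as the board's. The lever is a wooden bar from here, 16 wide, 14 high (54 to 68 above the bench), with a rounded tip (22 across) that ends 113 from the pivot. A bolt head on the pivot rises to 76.
- cam (a joint): Turn of cam and lever, rad, counter-clockwise from above, -0.35 to 2.0. At 0 the lever points to board -x, at 1.57 to -y. The disc reaches 30+10*cos(2.44-joint) mm from the pivot towards the fence: wide open at -0.3, meets a strip in place near 1.6. The pivot is stiff (3 N at 80 mm) and stays where left; once the lobe bears, 8 to 15 N on the lever at 80 mm clamps firmly.
- offcut_c (a point): Bystander: centre of an offcut of the same rim moulding, only 120 long (14 x 120 x 30 high), standing on the bench on the other side of the board from the strip.
- jar: Bystander: closed glass jar, 60 across, 85 high, standing beside the board on its -y side; origin at the centre of its underside.
- straws: Bystander: tied bundle of straws, 190 long, 42 across, lying beside the board on its +y side, outside the end stop; origin at the middle of its underside.

How it is judged (in metres and radians):
On the way:
1. the rim strip stands upright on the two bearers, between the tray and the clamp (z of strip_c in the frame of jig between 0.042 and 0.048 m and angle between strip_c's own z axis and vertical below 0.1 rad and angle between the y axis of strip_c and the y axis of jig, either way round below 0.2 rad and x of strip_c in the frame of jig between -0.05 and -0.02 m and contact force between the fingers and strip below 0.5 N), for 0.2 s.
At the end, for the whole second after the job is handed in: Cam bears on the strip (over 4 N) and strip on the tray (over 3 N), untouched; tray flat on the bearers, within 2.5 mm of the fence, 4 mm of the end stop, 0.03 rad; strip upright on the bearers (0.06 rad), closed on the tray (3 mm, 0.03 rad), ends level to 5 mm; at rest (contact force between cam_base and strip above 4 N and contact force between strip and tray above 3 N and x of tray in the frame of jig above 0.0345 m and y of tray in the frame of jig above -0.004 m and angle between the y axis of tray and the y axis of jig, either way round below 0.03 rad and z of tray in the frame of jig between 0.027 and 0.033 m and x of strip_c in the frame of tray between -0.068 and -0.061 m and y of strip_c in the frame of tray between -0.005 and 0.005 m and angle between the y axis of strip_c and the y axis of tray, either way round below 0.03 rad and angle between strip_c's own z axis and vertical below 0.06 rad and z of strip_c in the frame of jig between 0.042 and 0.048 m and linear speed of each of strip, tray below 0.01 m/s).
It fails at once if a bystander (offcut, jar or straw bundle) is moved by more than 30 mm (distance of any of offcut_c, jar, straws from where it was at the start of the episode above 0.03 m).
It fails at once if the jar or the offcut is knocked over (angle between any of jar, offcut_c's own z axis and vertical above 0.5 rad).
It also fails if it takes over 72 s, if anything falls off the work surface, if the arm or the gripper's body presses on something with over 40 N, if the wrist force passes 120 N, or if a joint passes its speed limit or range.

ROBOT

A 6-joint arm with a two-finger parallel gripper is mounted at the origin on the work surface. World frame = base frame: x ahead of the robot, y to its left, z up, the work surface at z = 0. Lengths are in mm, angles in degrees, forces in N, time in s.
With the tool pointing down it reaches from about 350 to 850 mm from the base axis. Payload 8.1 kg.
Tool frame: the origin (TCP) lies at the very end of the fingers, on their centre line; the grasp point (between the pads) lies 19 mm behind it; z points along the fingers, y is the line along which they close (so a half turn about z gives the same grasp; the last joint's range is limited). The gripper opens to 85 mm and grips with 20 to 120 N. Pads are 22 mm wide; open, the fingers measure 114 mm over their backs; the gripper's body (76 mm by 85 mm) begins 54 mm behind the grasp point. The pads swing forward as they close: fully open they stand 13 mm farther back than shut.
Start: joints at [69.706, 7.471, 85.268, -0, 87.261, -4.893], TCP at [159.323, 578.465, 231.292] pointing down, gripper open.
Joint ranges: [-169.43, 169.43], [-51.17, 129.36], [1.28, 143.12], [-76.62, 256.62], [0, 156.53], [-152.29, 152.29]. Speed limits (degrees/s): [136.94, 136.94, 159.86, 180, 180, 180].

INTERFACE

Orientations are given as [roll, pitch, yaw] about the fixed x, y, z axes, in that order (R = Rz(yaw) Ry(pitch) Rx(roll)).
In Python, from bench import * gives the robot as it stands.
- The arm moves only by the tool play_rows, never from a script. Its argument "increments" is a list of rows, each a list of 3 entries, a list of its own where there are three numbers: the gripper's target within -1 to 1 (fully open at 1, half-way at 0, shut at -1), then the shift along the tool's x, y, z in mm, then the turn about the tool's z in rad. A call has 1 to 12 rows; each row shifts and turns the commanded pose from where the row before left it, along the tool's axes as they then stand; what a row does not reach is not made up. A row lasts 1/12 s, in which the tool goes at most 41.7 mm and 7.16 degrees, less where a joint would pass 70% of its speed; a pose out of reach is approached as far as the arm can. A call is refused whole if a number of a shift passes 41.7 or a number of a turn 0.125, either way. A call with a gripper value outside its range is refused whole. The fingers move at their own pace and stop on an object; "force" is the grip in N (left out, the last holds). Time passes only in rows, so rows that do not move let the fingers close. It gives the time, the measured TCP pose, the force, the opening and the grip force at its end, in the units of the state.
- sense(): the state, without advancing time (a new reading comes with each control period).
- snapshot(name): name is "side" or "top"; returns a dict with "color" (384x512x3 uint8, red, green, blue), "intrinsics" (3x3 intrinsics, pixels), "world_from_camera" (4x4, takes a point from camera to world coordinates). Camera axes: x right, y down, z forward; pixel columns grow to the right and rows downward; lengths in mm; the calibration is good to about 2 mm. A picture is of the moment at which its call begins. There is no depth.
- hand_in(): hands the job in; it is judged then, once.
Trained networks look in a picture, given as the dict that the camera call returned (one of the last four; its "shot" number tells which), for a name from the list of things; names that differ only in an ending like _2 or _b are one class to them, and where a whole thing is asked for, a point or a joint stands for the part that bears it (a point fixed in the world has none). Each returns a list of dicts, best first, with "p" (0 to 1); they miss things now and then, are a little off and sometimes report something else, mostly with a low value. They report only what shows in the picture. A call takes as long as a camera call.
- find_in(query, picture): "xyz" ([x, y, z] in mm, in the coordinates of the camera as it stood for that picture, good to about 4 mm: the middle of the surface that is visible of it).
- regions_of(query, picture): "mask" (384x512 bool, what is visible of it).
- pinpoint(query, picture): "xyz" ([x, y, z] in mm, in the coordinates of the camera as it stood for that picture, good to about 4 mm: a listed point, or the origin of a listed thing).
The state is a dict: "time": time; "joint_pos": joint angles; "qd": joint speeds; "joint_efforts": joint torques, N m; "tool_pos": TCP position; "tcp_rot": TCP orientation; "ft_force": force on the tool from outside, world axes, zero at the start; "wrist_torque": the same for the moment, N m; "finger_gap": finger opening in mm; "grip_force": force on a finger pad.
Only numpy, scipy, OpenCV 4.12 (cv2) and the standard library are available. Lean on these libraries where they do the work, as an engineer would, in place of code of your own. Each camera call takes 0.05 s, during which the arm holds its last target. There are 200 camera calls.

## Working session

There is one attempt and no reset: what is moved stays moved. The work goes in short steps, Python scripts to look and compute and a tool call to move; the robot and the scene stay as the last step left them, time stands still between calls to the robot, and variables do not carry over. Pictures are saved under pics/ and viewed, at most 10 in all, crops included, and the job is handed in when it is done.

Besides the shell and the picture viewer there is one more tool, called after "Emit:" as a command line: name --argument value ..., lists and objects as JSON in quotes. play_rows: Moves the arm, as the interface text tells. Its arguments: {"type":"object","properties":{"increments":{"type":"array","items":{"type":"array"}},"force":{"type":"number"}},"required":["increments"]}

```bash
mkdir -p pics; cat > h.py <<'E'
from bench import *
import numpy as np, cv2
def shot(n,f=None):
    s=snapshot(n)
    if f: cv2.imwrite('pics/'+f,s['color'][:,:,::-1])
    return s
def w(s,p): return (s['world_from_camera']@np.r_[p,1])[:3]
def ray(s,uv,z):
    T=s['world_from_camera'];d=T[:3,:3]@np.linalg.inv(s['intrinsics'])@np.array([uv[0],uv[1],1.])
    o=T[:3,3];return o+d*(z-o[2])/d[2]
def proj(s,P):
    c=np.linalg.inv(s['world_from_camera'])@np.r_[P,1];q=s['intrinsics']@c[:3];return q[:2]/q[2]
E
python3 - <<'E'
from h import *
print(sense())
for n in('top','side'):
    s=shot(n,n+'0.png');print(n,s['world_from_camera'].round(2).tolist(),s['intrinsics'].tolist())
    for q in['jig','fence','end_stop','bearers','tray','strip_c','cam_base','cam_pivot','offcut_c','jar','straws']:
        r=pinpoint(q,s);print(q,[(w(s,a['xyz']).round(1).tolist(),round(a['p'],2)) for a in r[:2]])
E
```

```text
{'time': 0.0, 'joint_pos': array([ 6.97063524e+01,  7.51857549e+00,  8.53314179e+01,  1.07285160e-03,
        8.72612025e+01, -4.89515542e+00]), 'qd': array([ 0.01552194, -0.11016319,  0.07666623,  0.00400569,  0.04139066,
       -0.0319394 ]), 'joint_efforts': array([-1.89771417e-03, -5.69410908e+01, -5.00545442e+01, -2.70640221e-04,
        1.50946289e-02, -1.72465332e-05]), 'tool_pos': array([159.11365746, 577.92843263, 230.18779317]), 'tcp_rot': array([-1.79889301e+02, -1.05562580e-02,  1.64601445e+02]), 'ft_force': array([-0.91133078, -0.05390999, -0.20631393]), 'wrist_torque': array([-0.00576645,  0.01101943, -0.0021635 ]), 'grip_force': 0.0, 'finger_gap': 85.6557184396209}
top [[-0.0, -0.99, 0.12, 451.81], [-1.0, 0.0, -0.02, 13.66], [0.02, -0.12, -0.99, 1191.72], [0.0, 0.0, 0.0, 1.0]] [[365.45061418969783, 0.0, 255.01461527857055], [0.0, 365.45061418969783, 188.79860349898638], [0.0, 0.0, 1.0]]
jig [([598.1, -55.7, -0.0], 0.83)]
fence [([692.0, -80.2, 32.1], 0.75)]
end_stop [([639.9, 35.6, 21.9], 0.9)]
bearers [([481.1, -368.3, 13.7], 0.57)]
tray [([620.0, -73.6, 28.5], 0.64),
[... 212 characters left out ...]
], 0.45)]
jar [([588.1, -238.2, -2.5], 0.75)]
straws [([649.2, 101.6, -6.5], 0.67)]
side [[0.81, -0.34, 0.48, 144.1], [-0.59, -0.48, 0.65, -623.61], [0.01, -0.81, -0.59, 639.81], [0.0, 0.0, 0.0, 1.0]] [[384.7284644465821, 0.0, 255.3103696941891], [0.0, 384.7284644465821, 184.3779424417763], [0.0, 0.0, 1.0]]
jig [([594.6, -57.1, -1.8], 0.68)]
fence [([684.6, -78.5, 32.2], 0.62)]
end_stop [([642.3, 34.8, 33.3], 0.58)]
bearers []
tray [([620.0, -72.9, 37.1], 0.77)]
strip_c [([512.1, 371.8, 17.9], 0.89)]
cam_base [([519.5, -58.2, 16.4], 0.88)]
cam_pivot [([524.0, -54.1, 61.7], 0.82)]
offcut_c [([479.7, -368.5, 13.9], 0.92)]
jar [([587.3, -234.2, 0.3], 0.89)]
straws [([647.9, 102.1, -3.1], 0.67)]
```

View pics/top0.png

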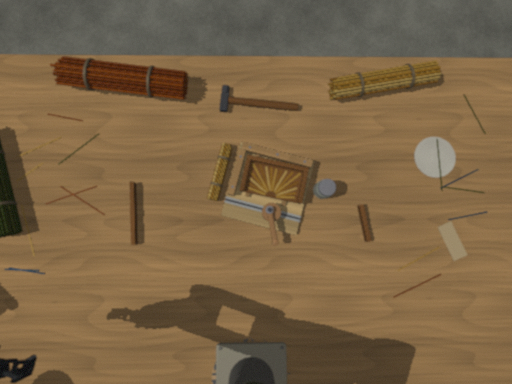

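View pics/side0.png

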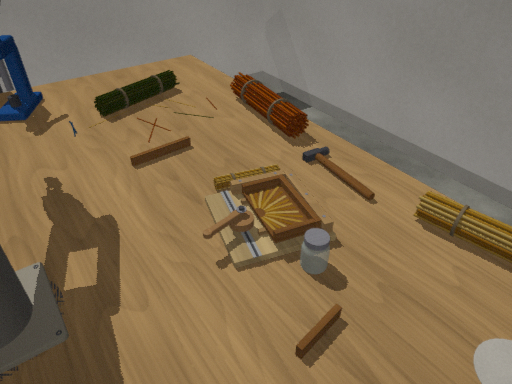

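Top view: the board is around (268,190), turned about -14°. The strip is at left (135,213) running along world x, with the offcut at right (365,223), the jar at (325,188) and the straws at (220,172). Next I'll fit the board, tray, cam and strip poses and overlay them on the pictures.

```bash
cat >> h.py <<'E'
def Rz(t): c,s=np.cos(t),np.sin(t); return np.array([[c,-s,0],[s,c,0],[0,0,1]])
def box(c,h,pose):
    x,y,t=pose
    return [np.array([x,y,0])+Rz(t)@(np.array(c)+np.array(h)*np.array([i,j,k])) for i in(-1,1) for j in(-1,1) for k in(-1,1)]
def draw(im,s,P,col,S,o):
    q=[((proj(s,p)-o+.5)*S-.5) for p in P]
    for a in range(8):
        for b in(1,2,4):
            if not a&b: cv2.line(im,tuple(int(v*16) for v in q[a]),tuple(int(v*16) for v in q[a|b]),col,1,cv2.LINE_AA,4)
def crop(s,c,S,W,H):
    o=np.array([c[0]-W/S/2,c[1]-H/S/2]).round(); a=s['color'][int(o[1]):int(o[1]+H/S),int(o[0]):int(o[0]+W/S),::-1]
    return cv2.resize(a.copy(),None,fx=S,fy=S,interpolation=cv2.INTER_CUBIC),o
E
cat > fit.py <<'E'
from h import *
from scipy.optimize import least_squares
obs=[]
S={}
for n in('top','side'):
    s=S[n]=shot(n)
    for q,l in[('jig',(0,0)),('fence',(95,0)),('end_stop',(20,100))]:
        for a in pinpoint(q,s)[:1]: obs.append((l,w(s,a['xyz'])[:2]))
B={'top':[(np.array(l),np.array(o)) for l,o in [((0,0),(598.1,-55.7)),((95,0),(692,-80.2)),((20,100),(639.9,35.6)),((0,0),(594.6,-57.1)),((95,0),(684.6,-78.5)),((20,100),(642.3,34.8))]]}
obs+=B['top']
f=lambda p:np.concatenate([p[:2]+(Rz(p[2])[:2,:2]@np.array(l))-o for l,o in obs])
r=least_squares(f,[597,-56,-.24],loss='soft_l1',f_scale=3);print('jig',r.x,f(r.x).reshape(-1,2).round(1).tolist())
p=r.x
# strip / tray yaw by mask
for q,z in(('strip_c',30),('tray',55)):
    m=regions_of(q,S['top'])[0]['mask'];yx=np.argwhere(m)[:,::-1]
    pts=np.array([ray(S['top'],u,z)[:2] for u in yx],np.float32);print(q,cv2.minAreaRect(pts),pts.mean(0))
ims=[]
for n,c in(('top',(268,190)),('side',(268,222))):
    im,o=crop(S[n],c,4 if n=='top' else 3,400,480)
    k=4 if n=='top' else 3
    draw(im,S[n],box((0,0,9),(125,125,9),p),(0,255,255),k,o)
    draw(im,S[n],box((107,0,35),(12,115,17),p),(0,255,0),k,o)
    draw(im,S[n],box((20,111,35),(75,11,17),p),(255,255,0),k,o)
    ims.append(im)
cv2.imwrite('pics/ov.png',np.hstack(ims))
E
python3 fit.py
```

```text
jig [ 5.96453376e+02 -5.60659170e+01 -2.55121315e-01] [[-1.5, 1.3], [1.3, -0.7], [-0.2, 0.7], [2.2, 0.4], [-1.7, -2.4], [-1.6, -0.4], [-3.6, 0.2], [1.1, 0.1], [1.9, 1.0], [3.8, -1.5], [-1.3, 0.9]]
strip_c ((593.9518432617188, -59.58085632324219), (247.94647216796875, 249.9696502685547), 74.78528594970703) [578.9093  -42.39133]
tray ((618.8487548828125, -76.58853149414062), (203.41458129882812, 123.25748443603516), 78.0221939086914) [618.29285 -76.9842 ]
```

View pics/ov.png

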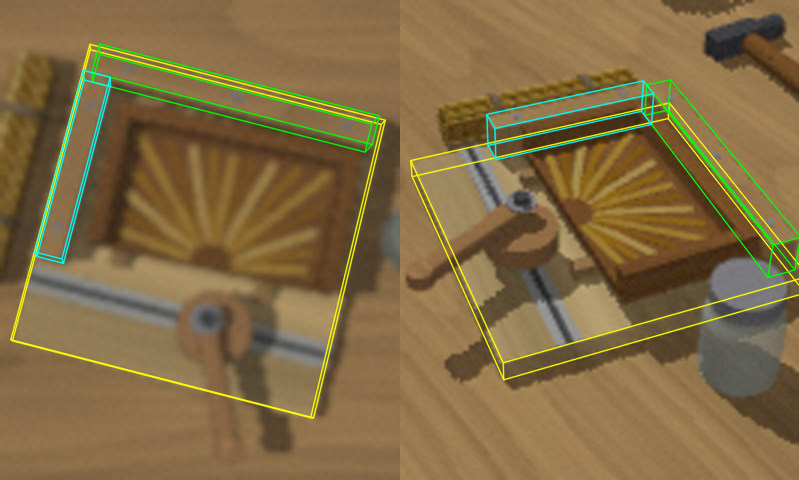

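The overlay fits both views: board at (596.5, -56), yaw -14.6°. The tray sits about 10 mm off the fence and 14 mm off the stop. The lever points roughly to -x. I'll go over the tray with the fingers shut.

Emit:
play_rows --increments '[[-1,[-28,-22.5,0],0],[-1,[-28,-22.5,0],0],[-1,[-28,-22.5,0],0],[-1,[-28,-22.5,0],0],[-1,[-28,-22.5,0],0],[-1,[-28,-22.5,0],0],[-1,[-28,-22.5,0],0],[-1,[-28,-22.5,0],0],[-1,[-28,-22.5,0],0],[-1,[-28,-22.5,0],0],[-1,[-28,-22.5,0],0]]' --force 40

```text
time: 2.62
tool_pos: [391.3, 256.5, 231.6]
tcp_rot: [180.0, 0.0, 164.6]
ft_force: [0.8, 1.2, 0.2]
finger_gap: 0.1
grip_force: 0.0
```

Emit:
play_rows --increments '[[-1,[-28,-22.5,0],0],[-1,[-28,-22.5,0],0],[-1,[-28,-22.5,0],0],[-1,[-28,-22.5,0],0],[-1,[-28,-22.5,0],0],[-1,[-28,-22.5,0],0],[-1,[-28,-22.5,0],0],[-1,[-28,-22.5,0],0],[-1,[-28,-22.5,0],0],[-1,[-28,-22.5,0],0],[-1,[-28,-22.5,0],0]]'

```text
time: 3.53
tool_pos: [622.6, -64.1, 231.3]
tcp_rot: [180.0, 0.0, 164.6]
ft_force: [0.5, 1.4, 1.3]
finger_gap: 0.0
grip_force: 0.0
```

Emit:
play_rows --increments '[[-1,[0,0,0],0.12],[-1,[0,0,0],0.12],[-1,[0,0,0],0.12],[-1,[0,0,0],0.12],[-1,[0,0,0],0.12],[-1,[0,0,0],0.12],[-1,[0,0,0],0.12],[-1,[0,0,0],0.12],[-1,[0,0,0],0.12],[-1,[0,0,0],0.12],[-1,[0,0,0],0.12],[-1,[0,0,0],0.12]]'

```text
time: 4.53
tool_pos: [621.7, -62.4, 231.3]
tcp_rot: [-180.0, 0.0, 81.8]
ft_force: [1.0, -0.1, -0.3]
finger_gap: 0.1
grip_force: 0.0
```

Emit:
play_rows --increments '[[-1,[0,0,0],0.117],[-1,[0,0,0],0],[-1,[0,0,0],0]]'

```text
time: 4.78
tool_pos: [621.7, -62.3, 231.3]
tcp_rot: [-180.0, 0.0, 75.6]
ft_force: [0.3, -0.1, -0.2]
finger_gap: -0.3
grip_force: 0.0
```

Emit:
play_rows --increments '[[-1,[0,0,37],0],[-1,[0,0,37],0],[-1,[0,0,37],0],[-1,[0,0,37],0],[-1,[0,0,25],0],[-1,[0,0,12],0],[-1,[0,10,0],0],[-1,[0,10,0],0],[-1,[0,5,0],0]]'

```text
time: 5.53
tool_pos: [647.5, -69.1, 47.4]
tcp_rot: [179.9, -0.0, 75.5]
ft_force: [-0.1, 0.8, 0.1]
finger_gap: -0.0
grip_force: 0.0
```

Emit:
play_rows --increments '[[-1,[0,3,0],0],[-1,[0,3,0],0],[-1,[0,2,0],0],[-1,[0,2,0],0],[-1,[0,0,0],0]]'

```text
time: 5.95
tool_pos: [655.7, -71.2, 46.4]
tcp_rot: [-180.0, -0.0, 75.4]
ft_force: [-1.4, 0.8, 1.5]
finger_gap: -0.2
grip_force: 0.8
```

Emit:
play_rows --increments '[[-1,[0,2,0],0],[-1,[0,2,0],0],[-1,[0,1,0],0],[-1,[0,0,0],0]]'

```text
time: 6.28
tool_pos: [660.2, -72.3, 46.2]
tcp_rot: [-179.9, 0.0, 75.4]
ft_force: [-3.4, 1.2, 2.0]
finger_gap: -0.1
grip_force: 2.3
```

Emit:
play_rows --increments '[[-1,[0,1,0],0],[-1,[0,1,0],0],[-1,[0,0,0],0]]'

```text
time: 6.53
tool_pos: [660.4, -72.4, 46.0]
tcp_rot: [-179.7, 0.0, 75.4]
ft_force: [-13.1, 3.0, 9.0]
finger_gap: -0.0
grip_force: 7.2
```

Emit:
play_rows --increments '[[-1,[0,-10,0],0],[-1,[0,-10,-2],0],[-1,[15,0,0],0],[-1,[15,0,0],0],[-1,[15,0,0],0],[-1,[8,0,0],0],[-1,[5,0,0],0],[-1,[4,0,0],0],[-1,[0,0,0],0]]'

```text
time: 7.28
tool_pos: [659.0, -7.0, 48.2]
tcp_rot: [180.0, -0.0, 75.5]
ft_force: [-0.3, -0.7, 0.0]
finger_gap: 0.2
grip_force: 0.0
```

Emit:
play_rows --increments '[[-1,[3,0,0],0],[-1,[3,0,0],0],[-1,[2,0,0],0],[-1,[0,0,0],0]]'

```text
time: 7.62
tool_pos: [660.6, -0.2, 48.2]
tcp_rot: [-180.0, 0.0, 75.4]
ft_force: [0.1, -0.3, 0.8]
finger_gap: 0.2
grip_force: 0.1
```

Emit:
play_rows --increments '[[-1,[2,0,0],0],[-1,[1,0,0],0],[-1,[0,0,0],0]]'

```text
time: 7.87
tool_pos: [661.3, 2.7, 48.2]
tcp_rot: [-180.0, 0.0, 75.4]
ft_force: [-0.4, -2.0, -1.0]
finger_gap: 0.2
grip_force: 0.9
```

Emit:
play_rows --increments '[[-1,[1,0,0],0],[-1,[1,0,0],0],[-1,[0,0,0],0]]'

```text
time: 8.12
tool_pos: [661.4, 2.8, 48.2]
tcp_rot: [-180.0, 0.2, 75.4]
ft_force: [-4.5, -10.5, 1.0]
finger_gap: -0.7
grip_force: 4.9
```

Emit:
play_rows --increments '[[-1,[1,0,0],0],[-1,[0,0,0],0]]'

```text
time: 8.28
tool_pos: [661.4, 2.8, 48.2]
tcp_rot: [-179.9, 0.2, 75.3]
ft_force: [-4.5, -11.8, 2.5]
finger_gap: -0.2
grip_force: 6.8
```

Emit:
play_rows --increments '[[-1,[1,0,0],0],[-1,[0,0,0],0]]'

```text
time: 8.45
tool_pos: [661.4, 2.8, 48.2]
tcp_rot: [-179.9, 0.3, 75.3]
ft_force: [-6.0, -15.9, 2.2]
finger_gap: 0.1
grip_force: 8.7
```

Emit:
play_rows --increments '[[-1,[-6,0,0],0],[-1,[0,0,-30],0],[-1,[0,0,-40],0],[-1,[0,0,-40],0],[-1,[0,0,-40],0],[-1,[20,-35,0],0],[-1,[20,-35,0],0],[-1,[40,-10,0],0],[-1,[40,-10,0],0],[-1,[40,-10,0],0],[-1,[40,0,0],0],[-1,[0,0,0],0]]'

```text
time: 9.45
tool_pos: [614.2, 227.1, 198.2]
tcp_rot: [-180.0, -0.2, 75.7]
ft_force: [0.0, 1.1, 0.3]
finger_gap: 0.2
grip_force: 0.0
```

```bash
cat > m.py <<'E'
from h import *
p=[596.5,-56,-.255]
S={n:shot(n) for n in('top','side')}
for n,s in S.items():
    P=np.array([512,372,30.]);u=proj(s,P)
    hsv=cv2.cvtColor(s['color'],cv2.COLOR_RGB2HSV)
    im=s['color'].astype(int);lum=im.sum(2)
    x0,y0=(u-45).astype(int);x1,y1=(u+45).astype(int);x0=max(x0,0)
    sub=lum[y0:y1,x0:x1];t,_=cv2.threshold((sub/3).astype(np.uint8),0,255,cv2.THRESH_OTSU)
    m=((sub/3)<t).astype(np.uint8);k,lab,st,ce=cv2.connectedComponentsWithStats(m)
    i=1+np.argmax(st[1:,4]);yx=np.argwhere(lab==i)[:,::-1]+[x0,y0]
    pts=np.array([ray(s,v,30 if n=='top' else 15)[:2] for v in yx],np.float32);print(n,t,cv2.minAreaRect(pts),len(pts))
    r=pinpoint('strip_c',s);print('strip',[(w(s,a['xyz']).round(1).tolist(),round(a['p'],2)) for a in r[:2]])
    r=pinpoint('tray',s);print('tray',[(w(s,a['xyz']).round(1).tolist(),round(a['p'],2)) for a in r[:1]])
    r=pinpoint('cam_pivot',s);print('piv',[(w(s,a['xyz']).round(1).tolist(),round(a['p'],2)) for a in r[:1]])
    for q in('cam',):
        for a in regions_of(q,s)[:1]: print(q,a['mask'].sum(),a['p'],ray(s,np.argwhere(a['mask'])[:,::-1].mean(0),61))
a,o=crop(S['top'],(135,213),5,400,400);b,o2=crop(S['top'],(268,190),4,400,400)
draw(b,S['top'],box((37,0,45),(58,100,15),p),(0,255,0),4,o2)
cv2.imwrite('pics/m.png',np.hstack([a,b]))
E
python3 m.py
```

```text
top 88.0 ((539.75390625, 376.417236328125), (293.10430908203125, 185.7245635986328), 14.429685592651367) 1874
strip [([518.6, 374.1, 14.2], 0.83), ([631.2, -64.2, 27.5], 0.17)]
tray [([631.5, -70.9, 27.3], 0.8)]
piv [([522.9, -57.0, 55.6], 0.83)]
side 91.0 ((514.7763671875, 361.0238342285156), (214.8767547607422, 79.51453399658203), 3.318566083908081) 870
strip [([512.7, 369.8, 17.5], 0.75)]
tray [([628.3, -69.2, 35.7], 0.8)]
piv [([523.6, -53.1, 61.5], 0.65)]
cam 698 0.65 [485.08065863 -76.09206717  61.        ]
```

View pics/m.png

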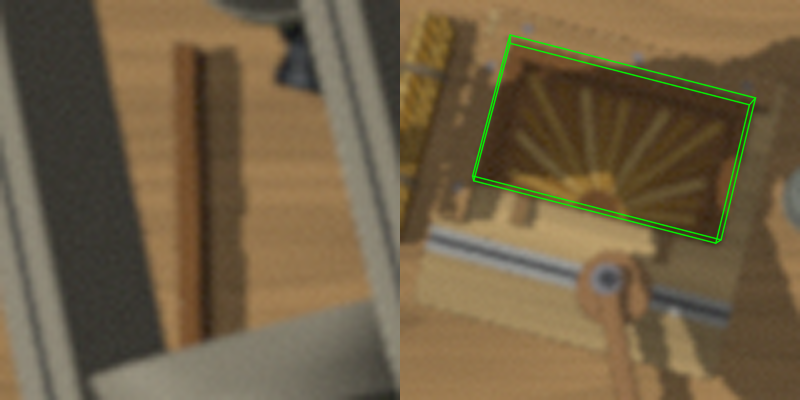

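The green home box fits the tray, so it's seated. The strip's top face runs from about (131.8,182) to (133.2,242) in full-image pixels, with its shaded side and shadow to the right. I'll get its pose from the first picture.

```bash
python3 - <<'E'
from h import *
s=snapshot('top')
im=cv2.imread('pics/top0.png');t=cv2.imread('pics/side0.png')
a=im[172:252,110:160];b=t[125:175,115:205]
cv2.imwrite('pics/s.png',np.hstack([cv2.resize(a,(350,560),interpolation=cv2.INTER_CUBIC),cv2.copyMakeBorder(cv2.resize(b,(450,250),interpolation=cv2.INTER_CUBIC),0,310,0,0,cv2.BORDER_CONSTANT)]))
for u in [(131.8,182),(133.2,242),(134.5,243)]: print(ray(s,u,30).round(1))
S=snapshot('side')
# overlay prediction for candidate
for y in(372,):
  for e in(-100,100): print(proj(s,[514+e,372,30]).round(1),proj(S,[514+e,372,30]).round(1),proj(S,[514+e,372,0]).round(1))
E
```

```text
[610.5 377.1  30. ]
[421.4 366.2  30. ]
[418.3 362.1  30. ]
[131.2 244.4] [129.6 156.1] [131.5 164.6]
[133.5 180.9] [190. 137.] [190.8 145.1]
```

View pics/s.png

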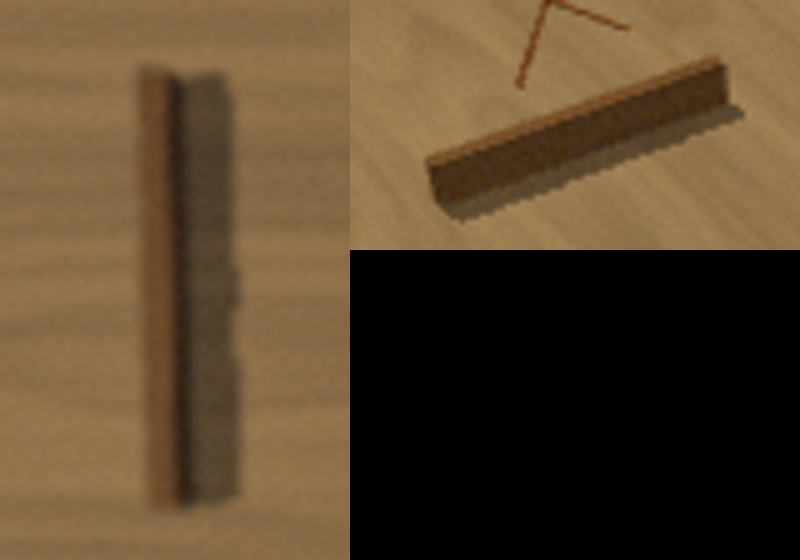

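Strip centre is about (514.5, 373) with yaw about 3° (measured length 199 mm, which checks). I'll grasp it 35 mm off-centre so the fingers end up clear of the cam.

Emit:
play_rows --increments '[[0.2,[0,0,0],0.12],[0.2,[0,0,0],0.12],[0.2,[0,0,0],0.12],[0.2,[0,0,0],0.12],[0.2,[0,0,0],0.12],[0.2,[0,0,0],0.12],[0.2,[0,0,0],0.12],[0.2,[0,0,0],0.12],[0.2,[0,0,0],0.12],[0.2,[0,0,0],0.12],[0.2,[0,0,0],0.069],[0.2,[0,0,0],0]]'

```text
time: 11.05
tool_pos: [614.6, 219.3, 198.3]
tcp_rot: [-180.0, 0.0, 2.5]
ft_force: [0.2, 0.6, -0.2]
finger_gap: 51.3
grip_force: 0.0
```

Emit:
play_rows --increments '[[0.2,[-12,-30,20],0],[0.2,[-12,-30,20],0],[0.2,[-11,-30,20],0],[0.2,[-11,-30,20],0],[0.2,[-11,-31,20],0],[0.2,[0,0,0],0],[0.2,[0,0,0],0],[0.2,[0,0,0],0]]'

```text
time: 11.72
tool_pos: [550.8, 367.6, 98.5]
tcp_rot: [180.0, -0.0, 2.8]
ft_force: [-0.1, -0.2, 0.8]
finger_gap: 51.3
grip_force: 0.0
```

Emit:
play_rows --increments '[[0.2,[-1,-7,30],0],[0.2,[0,0,30],0],[0.2,[0,0,15],0],[0.2,[0,0,9.5],0],[0.2,[0,0,0],0],[-1,[0,0,0],0],[-1,[0,0,0],0],[-1,[0,0,0],0],[-1,[0,0,0],0],[-1,[0,0,0],0],[-1,[0,0,0],0],[-1,[0,0,0],0]]' --force 40

```text
time: 12.72
tool_pos: [550.9, 375.5, 16.2]
tcp_rot: [-179.9, -0.2, 2.7]
ft_force: [0.8, -0.2, 5.9]
finger_gap: 12.8
grip_force: 40.1
```

Emit:
play_rows --increments '[[-1,[0,0,-10],0],[-1,[0,0,-30],0],[-1,[0,0,-35],0],[-1,[0,0,-35],0],[-1,[0,0,-25],0],[-1,[0,20,0],0],[-1,[0,30,0],0],[-1,[0,35,0],0],[-1,[1,35,0],0],[-1,[1,35,0],0],[-1,[1,35,0],0],[-1,[1,35,0],0]]'

```text
time: 13.72
tool_pos: [563.6, 148.6, 149.7]
tcp_rot: [-180.0, -0.0, 2.7]
ft_force: [-0.2, 0.2, -1.5]
finger_gap: 12.8
grip_force: 39.2
```

Emit:
play_rows --increments '[[-1,[0,35,0],0],[-1,[0,35,0],0],[-1,[0,35,0],0],[-1,[1,35,0],0],[-1,[0,20,0],0],[-1,[0,7,0],0],[-1,[0,0,0],-0.1],[-1,[0,0,0],-0.12],[-1,[0,0,0],-0.12],[-1,[0,0,0],-0.12],[-1,[0,0,0],-0.12],[-1,[0,0,0],-0.12]]'

```text
time: 14.72
tool_pos: [572.6, -15.8, 149.4]
tcp_rot: [-180.0, -0.0, 43.2]
ft_force: [0.5, -0.5, -0.8]
finger_gap: 13.3
grip_force: 39.2
```

Emit:
play_rows --increments '[[-1,[0,0,0],-0.12],[-1,[0,0,0],-0.12],[-1,[0,0,0],-0.12],[-1,[0,0,0],-0.12],[-1,[0,0,0],-0.089],[-1,[0,0,0],0],[-1,[0,0,0],0]]'

```text
time: 15.3
tool_pos: [572.6, -16.0, 149.2]
tcp_rot: [180.0, -0.0, 75.3]
ft_force: [0.3, 0.0, -0.9]
finger_gap: 13.1
grip_force: 39.2
```

Emit:
play_rows --increments '[[-1,[0,0,25],0],[-1,[0,0,30],0],[-1,[0,0,25],0],[-1,[0,0,14],0],[-1,[0,0,5],0],[-1,[0,0,0],0]]'

```text
time: 15.8
tool_pos: [571.3, -16.3, 48.3]
tcp_rot: [-179.8, 0.0, 75.3]
ft_force: [0.1, 0.6, -0.8]
finger_gap: 13.0
grip_force: 39.2
```

```bash
cat > v.py <<'E'
from h import *
import sys
p=[596.5,-56,-.255]
s=sense();print(s['tool_pos'],s['ft_force'])
ims=[]
for n,c,k in(('top',(268,190),4),('side',(262,222),4)):
    S=shot(n);im,o=crop(S,c,k,400,480)
    if len(sys.argv)>2: draw(im,S,box((-28,0,45),(7,100,15),p),(0,255,0),k,o)
    ims.append(im)
    for q in('strip_c','tray'):
        for a in pinpoint(q,S)[:1]:
            P=w(S,a['xyz'])-[p[0],p[1],0];print(n,q,(Rz(-p[2])@P).round(1),round(a['p'],2))
    
cv2.imwrite('pics/'+sys.argv[1],np.hstack(ims))
E
python3 v.py v1.png
```

```text
[571.31754129 -16.26047119  48.30259999] [ 0.14073784  0.59167223 -0.75670461]
top strip_c [-29.7  -8.1  44.2] 0.46
side strip_c [-29.4  -7.6  51.5] 0.97
side tray [35.4 -2.8 34. ] 0.84
```

View pics/v1.png

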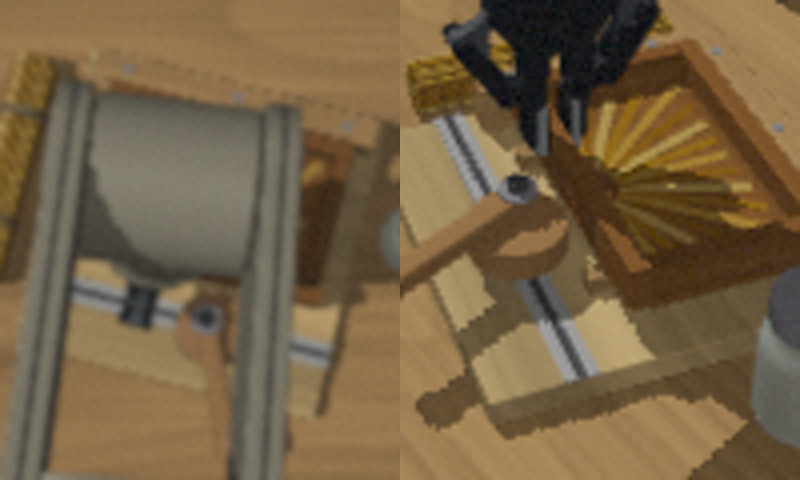

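The strip hangs just in front of the tray's open side, clear of the cam. I'll lower it onto the bearers.

Emit:
play_rows --increments '[[-1,[0,0,1],0],[-1,[0,0,1],0],[-1,[0,0,0],0]]'

```text
time: 16.35
tool_pos: [572.6, -16.7, 47.8]
tcp_rot: [180.0, -0.0, 75.4]
ft_force: [0.2, -0.8, -0.5]
finger_gap: 12.8
grip_force: 39.2
```

Emit:
play_rows --increments '[[-1,[0,0,1],0],[-1,[0,0,0],0]]'

```text
time: 16.52
tool_pos: [572.5, -16.7, 46.6]
tcp_rot: [-180.0, 0.0, 75.4]
ft_force: [-0.8, 0.3, -0.3]
finger_gap: 12.5
grip_force: 39.2
```

Emit:
play_rows --increments '[[-1,[0,0,1],0],[-1,[0,0,0],0]]'

```text
time: 16.68
tool_pos: [572.8, -16.7, 46.2]
tcp_rot: [180.0, 0.0, 75.4]
ft_force: [-1.5, -0.2, 2.6]
finger_gap: 12.8
grip_force: 39.6
```

Emit:
play_rows --increments '[[-1,[0,0,0.7],0],[-1,[0,0,0],0]]'

```text
time: 16.85
tool_pos: [572.9, -16.7, 46.2]
tcp_rot: [180.0, 0.0, 75.4]
ft_force: [-5.2, 0.4, 9.7]
finger_gap: 13.2
grip_force: 40.5
```

Emit:
play_rows --increments '[[-1,[0,0,-1],0],[-1,[0,1.5,0],0],[-1,[0,1.5,0],0],[-1,[0,0,0],0]]'

```text
time: 17.18
tool_pos: [575.6, -17.4, 46.2]
tcp_rot: [-180.0, -0.0, 75.4]
ft_force: [-3.5, 0.7, 5.0]
finger_gap: 12.9
grip_force: 39.9
```

Emit:
play_rows --increments '[[-1,[0,1,0],0],[-1,[0,1,0],0],[-1,[0,0,0],0]]'

```text
time: 17.43
tool_pos: [576.0, -17.5, 46.1]
tcp_rot: [-179.8, 0.0, 75.4]
ft_force: [-11.8, 2.5, 13.1]
finger_gap: 13.0
grip_force: 41.0
```

Emit:
play_rows --increments '[[-1,[0,-1.5,-1],0],[-1,[1.5,0,0],0],[-1,[1,0,0],0],[-1,[1,0,0],0],[-1,[0,0,0],0]]'

```text
time: 17.85
tool_pos: [576.7, -14.0, 46.7]
tcp_rot: [-180.0, 0.0, 75.4]
ft_force: [-2.1, 0.2, -1.4]
finger_gap: 12.6
grip_force: 39.2
```

Emit:
play_rows --increments '[[-1,[1,0,0],0],[-1,[1,0,0],0],[-1,[0,0,0],0]]'

```text
time: 18.1
tool_pos: [576.7, -13.9, 46.7]
tcp_rot: [-179.9, 0.2, 75.4]
ft_force: [-5.3, -9.0, 0.6]
finger_gap: 13.1
grip_force: 39.4
```

Emit:
play_rows --increments '[[-1,[-1.5,0,0.8],0],[-1,[0,0.5,0],0],[-1,[0,0,0],0]]'

```text
time: 18.35
tool_pos: [576.9, -14.0, 46.2]
tcp_rot: [-179.9, 0.0, 75.4]
ft_force: [-7.1, -2.2, 3.0]
finger_gap: 12.7
grip_force: 39.8
```

Emit:
play_rows --increments '[[-0.4,[0,0,0],0],[-0.4,[0,0,0],0],[-0.4,[0,0,0],0],[-0.4,[0,0,0],0],[-0.4,[0,0,0],0]]'

```text
time: 18.77
tool_pos: [577.9, -13.7, 46.5]
tcp_rot: [180.0, -0.0, 75.4]
ft_force: [-0.2, 0.0, 0.0]
finger_gap: 25.5
grip_force: 0.0
```

Emit:
play_rows --increments '[[-0.4,[0,0,-5],0],[-0.4,[0,0,-15],0],[-0.4,[0,0,-35],0],[-0.4,[0,0,-40],0],[-0.4,[0,0,-40],0],[-1,[35,-20,-10],0],[-1,[35,-20,0],0],[-1,[35,-20,0],0],[-1,[35,-20,0],0],[-1,[35,0,0],0],[-1,[0,0,0],0]]'

```text
time: 19.68
tool_pos: [543.9, 181.5, 192.0]
tcp_rot: [180.0, -0.2, 75.7]
ft_force: [-0.1, -0.2, -0.1]
finger_gap: 0.0
grip_force: 0.0
```

```bash
python3 v.py v2.png 1
```

```text
[543.87408024 181.53112796 191.97970848] [-0.09052141 -0.16274789 -0.08917333]
top strip_c [-28.5  -0.4  44.6] 0.53
top tray [35.4 -4.7 25.6] 0.85
side strip_c [-25.8  -2.8  48.2] 0.73
side tray [35.2 -1.  36.9] 0.9
```

View pics/v2.png

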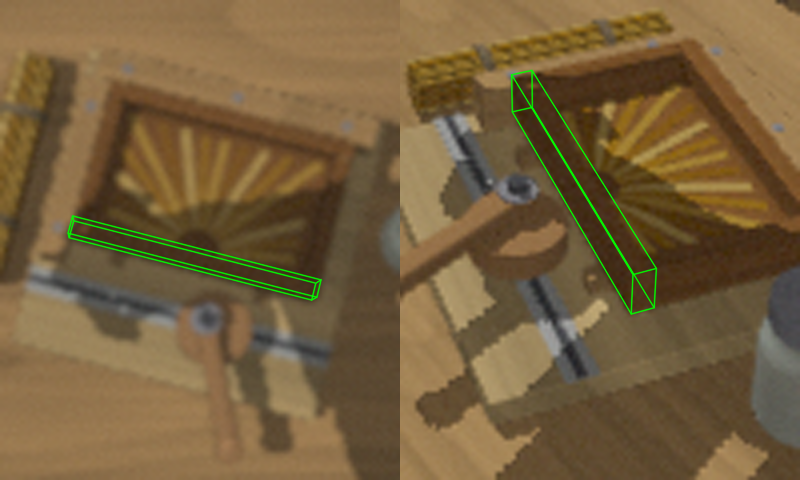

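The strip fits the green home box in both views. The lever points at a joint angle of about 0.42 rad. Next I'll bring the shut fingers to the lever's +y side.

Emit:
play_rows --increments '[[-1,[-34,-7,0],0],[-1,[-34,-7,0],0],[-1,[-34,-7,0],0],[-1,[-34,-7,0],0],[-1,[-34,-7,0],0],[-1,[-34,-7,0],0],[-1,[-34,-7,0],0],[-1,[0,0,0],-0.104],[-1,[0,0,0],-0.104],[-1,[0,0,0],-0.104],[-1,[0,0,0],-0.104],[-1,[0,0,0],0]]'

```text
time: 20.98
tool_pos: [436.5, -43.4, 191.4]
tcp_rot: [180.0, 0.0, 99.4]
ft_force: [0.7, -0.1, 0.5]
finger_gap: -0.2
grip_force: 0.0
```

Emit:
play_rows --increments '[[-1,[0,0,30],0],[-1,[0,0,35],0],[-1,[0,0,35],0],[-1,[0,0,25],0],[-1,[0,0,17],0],[-1,[0,0,0],0],[-1,[0,0,0],0]]'

```text
time: 21.57
tool_pos: [435.8, -42.5, 48.8]
tcp_rot: [-179.9, -0.0, 99.0]
ft_force: [0.6, 0.1, 1.8]
finger_gap: -0.1
grip_force: 0.0
```

Emit:
play_rows --increments '[[-1,[-5,0,0],0],[-1,[-3,0,0],0],[-1,[-6.6,-1.3,0],-0.08],[-1,[-6.6,-1.3,0],-0.08],[-1,[-6.6,-1.3,0],-0.08],[-1,[0,0,0],0]]'

```text
time: 22.07
tool_pos: [440.6, -71.5, 51.1]
tcp_rot: [179.8, 0.1, 113.1]
ft_force: [-0.0, 0.2, 0.8]
finger_gap: -0.0
grip_force: 0.0
```

Emit:
play_rows --increments '[[-1,[-6.6,-1.3,0],-0.08],[-1,[-6.6,-1.3,0],-0.08],[-1,[-6.6,-1.3,0],-0.08],[-1,[-6.6,-1.3,0],-0.08]]'

```text
time: 22.4
tool_pos: [448.4, -95.7, 50.5]
tcp_rot: [179.9, 0.1, 131.3]
ft_force: [-0.3, 2.6, 0.9]
finger_gap: -0.0
grip_force: 1.5
```

```bash
python3 v.py v3.png
```

```text
[448.37969264 -95.74053219  50.49212269] [-0.2560586   2.58894909  0.93350535]
top strip_c [-27.   -4.   43.8] 0.62
top tray [38.6 -1.6 27.9] 0.77
side strip_c [-26.6  -3.7  47.8] 0.9
side tray [35.5 -2.1 33.2] 0.72
```

View pics/v3.png

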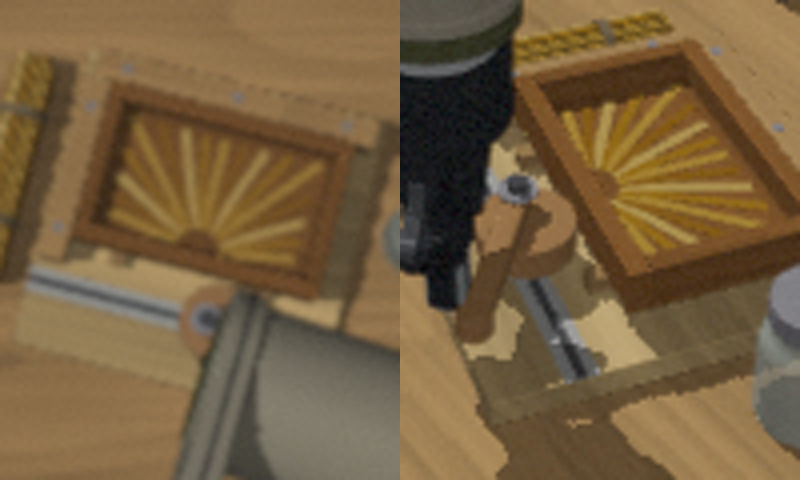

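The fingers are on the lever and turning it; strip and tray look right. I'll carry on round.

Emit:
play_rows --increments '[[-1,[-6.6,-1.3,0],-0.08],[-1,[-6.6,-1.3,0],-0.08],[-1,[-6.6,-1.3,0],-0.08],[-1,[-6.6,-1.3,0],-0.08],[-1,[-6.6,-1.3,0],-0.08],[-1,[-6.6,-1.3,0],-0.08],[-1,[0,0,0],0]]'

```text
time: 23.28
tool_pos: [474.5, -125.7, 49.4]
tcp_rot: [-180.0, 0.0, 158.9]
ft_force: [-0.2, 0.5, -0.2]
finger_gap: 0.2
grip_force: 0.0
```

Emit:
play_rows --increments '[[-1,[-3.3,-0.7,0],-0.04],[-1,[-3.3,-0.7,0],-0.04],[-1,[0,0,0],0]]'

```text
time: 23.53
tool_pos: [479.7, -128.8, 49.2]
tcp_rot: [-180.0, -0.0, 163.3]
ft_force: [-1.0, 1.2, -0.5]
finger_gap: 0.1
grip_force: 0.1
```

Emit:
play_rows --increments '[[-1,[-2.5,-0.5,0],-0.03],[-1,[-2.5,-0.5,0],-0.03],[-1,[0,0,0],0]]'

```text
time: 23.78
tool_pos: [483.6, -131.0, 49.1]
tcp_rot: [-180.0, -0.1, 166.7]
ft_force: [-4.7, 1.2, 1.6]
finger_gap: 0.1
grip_force: 2.0
```

Emit:
play_rows --increments '[[-1,[-2,-0.4,0],-0.02],[-1,[0,0,0],0]]'

```text
time: 23.95
tool_pos: [484.7, -131.7, 49.0]
tcp_rot: [180.0, -0.2, 167.8]
ft_force: [-8.1, 1.5, 5.3]
finger_gap: 0.3
grip_force: 4.1
```

Emit:
play_rows --increments '[[-1,[-2,-0.4,0],-0.02],[-1,[0,0,0],0]]'

```text
time: 24.12
tool_pos: [485.9, -132.3, 48.8]
tcp_rot: [180.0, -0.3, 169.0]
ft_force: [-11.3, 3.1, 7.5]
finger_gap: -0.4
grip_force: 5.8
```

Emit:
play_rows --increments '[[-1,[-1.5,-0.2,0],-0.01],[-1,[0,0,0],0]]'

```text
time: 24.28
tool_pos: [486.7, -132.7, 48.7]
tcp_rot: [180.0, -0.4, 169.5]
ft_force: [-14.2, 3.1, 9.5]
finger_gap: -0.1
grip_force: 7.6
```

Emit:
play_rows --increments '[[-1,[-1,-0.1,0],-0.01],[-1,[0,0,0],0],[-1,[0,0,0],0]]'

```text
time: 24.53
tool_pos: [487.4, -133.0, 48.6]
tcp_rot: [180.0, -0.4, 170.1]
ft_force: [-16.0, 2.3, 9.6]
finger_gap: 0.0
grip_force: 7.8
```

Firm at 16 N. I'll back off, rise, and check.

Emit:
play_rows --increments '[[-1,[3,0,0],0],[-1,[6,0,0],0],[-1,[15,0,0],0],[-1,[20,0,-5],0],[-1,[0,0,-30],0],[-1,[0,0,-40],0],[-1,[0,0,-40],0],[-1,[30,0,-20],0],[-1,[40,0,0],0],[-1,[0,0,0],0],[-1,[0,0,0],0]]'

```text
time: 25.45
tool_pos: [377.2, -114.3, 184.8]
tcp_rot: [-179.9, 0.2, 170.1]
ft_force: [0.1, -0.1, -0.1]
finger_gap: 0.2
grip_force: 0.0
```

```bash
python3 v.py v4.png 1; python3 -c "
from h import *
for n in('top','side'):
    s=snapshot(n)
    for q in('offcut_c','jar','straws'): print(q,[w(s,a['xyz']).round(0).tolist() for a in pinpoint(q,s)[:1]])"
```

```text
[ 377.20757751 -114.3144333   184.83265907] [ 0.13400271 -0.07135609 -0.07935439]
top strip_c [-26.6  -1.8  45.5] 0.91
top tray [36.5 -1.7 25.8] 0.92
side strip_c [-28.   -4.   46.5] 0.7
side tray [38.  -3.7 34. ] 0.73
offcut_c [[479.0, -369.0, 13.0]]
jar [[588.0, -235.0, -1.0]]
straws [[647.0, 104.0, -6.0]]
offcut_c [[475.0, -365.0, 16.0]]
jar [[587.0, -232.0, 0.0]]
straws [[645.0, 97.0, -1.0]]
```

View pics/v4.png

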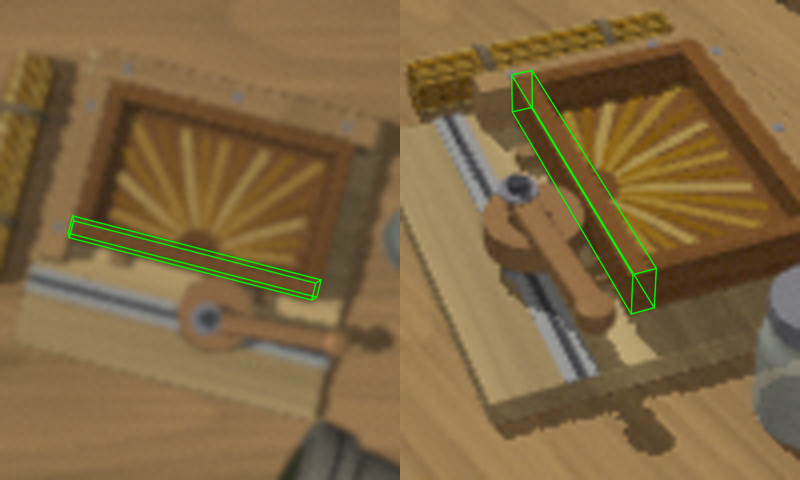

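The lever lies along -y with its lobe on the strip, the strip and tray are in the corner, and the bystanders haven't moved.

```bash
python3 -c "
from bench import *
print(hand_in())"
```

```text
the job is handed in; nothing more can be done
None
```

I slid the tray home into the corner, stood the strip upright and level against its open side, and swung the lever round to about 16 N before letting go. The job is handed in; the hand-in call reported no verdict, and my final pictures showed everything in place with the bystanders unmoved.

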